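Transfer toolholders to the microscope inspection rack in magazine order

ROBOT

A 7-joint arm with a two-finger parallel gripper is mounted at the origin on the work surface. World frame = base frame: x ahead of the robot, y to its left, z up, the work surface at z = 0. Lengths are in m, angles in rad, forces in N, time in s.
With the tool pointing down it reaches from about 0.4 to 0.85 m from the base axis. Payload 4.5 kg.
Tool frame: the origin (TCP) lies at the centre of the arm's flange, where the gripper is bolted on; the fingertips stand 166 mm ahead of it and the grasp point (between the pads) lies 147 mm ahead of it (r.grip_depth is the distance from the TCP to the grasp point, in m); z points along the fingers, y is the line along which they close (so a half turn about z gives the same grasp; the last joint's range is limited). The gripper opens to 88 mm and grips with 3 to 60 N. Pads are 18 mm wide; open, the fingers measure 123 mm over their backs; the gripper's body (75 mm by 187 mm) begins 45 mm behind the grasp point.
Start: joints at [1.262, 0.689, -0.195, 1.565, 0.157, 0.902, -0.215], TCP at [0.21, -0.589, 0.405] pointing down, gripper open.
Joint ranges: [-3.01, 3.01], [-0.46, 2.08], [-1.47, 1.51], [0.13, 2.56], [-1, 4.14], [0.04, 2.09], [-2.66, 2.66]. Speed limits (rad/s): [2.57, 2.57, 3.14, 3.14, 3.14, 3.14, 3.14].

INTERFACE

Orientations are given as a unit quaternion [x, y, z, w].
In Python, from plant import status, cams, r, finder gives the robot as it stands.
- The arm moves only by the tool play_rows, never from a script. Its argument "rows" is a list of rows, each a list of 7 numbers: the opening in per cent of the stroke, from 0 (shut) to 100 (fully open), then the shift along the tool's x, y, z in m, then the turn, a rotation vector about the tool's x, y, z in degrees. A call has 1 to 8 rows; each row shifts and turns the commanded pose from where the row before left it, along the tool's axes as they then stand; what a row does not reach is not made up. A row lasts 1/8 s, in which the tool goes at most 62.5 mm and 10.7 degrees, less where a joint would pass 70% of its speed; a pose out of reach is approached as far as the arm can. A call with a gripper value outside its range is refused whole. The fingers move at their own pace and stop on an object; "grip_force" is the grip in N (left out, the last holds). Time passes only in rows, so rows that do not move let the fingers close. It gives the time, the measured TCP pose, the force, the opening and the grip force at its end, in the units of the state.
- status.get_state(): the state, without advancing time (a new reading comes with each control period).
- cams.snapshot(name): name is "side" or "top" or "wrist"; returns the picture (480x640x3 uint8, red, green, blue); there is no depth.
- cams.camera_params(name): a dict with "vfov" (degrees; the focal length in pixels is half the picture's height over the tangent of half this angle, whatever the lens; pixels are square), "cx", "cy" (the principal point, pixels), "R" (3x3) and "t" (3): a world point X has camera coordinates R X + t; the wrist camera has in their place "tool_from_camera" (4x4, takes a point from camera to tool coordinates, whose origin is the TCP and whose axes are the flange's). Camera axes: x right, y down, z forward; pixel columns grow to the right and rows downward; lengths in m; the calibration is good to about 2 mm. A picture is of the moment at which its call begins: read the wrist's pose just before it. camera_params takes no time and is no camera call.
- r.finish_job(): hands the job in; it is judged then, once.
Trained networks look in the newest picture that a camera, given by its name, has taken for a name from the list of things; names that differ only in an ending like _2 or _b are one class to them, and where a whole thing is asked for, a point or a joint stands for the part that bears it (a point fixed in the world has none). Each returns a list of dicts, best first, with "score" (0 to 1); they miss things now and then, are a little off and sometimes report something else, mostly with a low value. They report only what shows in the picture. A call takes as long as a camera call. They do not tell look-alikes from the thing itself.
- finder.spot_in(camera, label): "at" ([x, y, z] in m, in the coordinates of the camera as it stood for that picture, good to about 4 mm: the middle of the surface that is visible of it).
- finder.regions_of(camera, label): "mask" (480x640 bool, what is visible of it).
The state is a dict: "clock": time; "q": joint angles; "qd": joint speeds; "joint_torque": joint torques, N m; "tool_pos": TCP position; "eef_rot": TCP orientation; "contact_force": force on the tool from outside, world axes, zero at the start; "moment": the same for the moment, N m; "opening": opening from 0.0 (shut) to 1.0 (fully open); "finger_force": force on a finger pad.
Only numpy, scipy, OpenCV 4.12 (cv2) and the standard library are available. Lean on these libraries where they do the work, as an engineer would, in place of code of your own. Each camera call takes 0.05 s, during which the arm holds its last target. There are 200 camera calls.

TASK

The four toolholders in the black-pocketed machine rack stand in magazine order. Move them one at a time into the white-pocketed inspection rack for their check under the microscope, keeping that order as counted from the locating-pin end of each rack: the tool nearest the pin in the one must end nearest the pin in the other, and so on down the row. Keep each tool upright and lower it until its flange sits flat on its pocket before letting go.

Things in the scene. Friction and masses are not known exactly. Their poses are not given: they have to be found in the camera images.
- machine_rack: Fixed, full at the start, any direction: aluminium plate 8 mm thick, 70 mm wide in x, y -127 to +97 mm, then a 34 mm wide tongue to y +128 with an upright 14 mm steel pin at y +112, top 53 mm up. Origin on the bench. Four pockets (black blocks, listed apart) along y at x 0, y +68, +13, -42, -97 mm: first to fourth, counted from the pin.
- inspection_rack: Fixed, empty at the start, any direction: same plate, tongue and pin (y +112) as the machine rack, origin on the bench. Its four pockets are white blocks of this body, 46 x 46 mm, at x 0, y +68, +13, -42, -97 mm: first to fourth from the pin. Block tops 58 mm above the bench; upright 27 mm bore right through. A seated tool's origin is at z 58 mm.
- drill: Loose steel toolholder, 0.24 kg, z up. Origin on its axis at the underside of the 36 mm flange (0 to 12 mm up), which rests on a pocket's top. Below: taper, 23 mm to 13 mm wide at -28 mm, then 9 mm stud to -40 mm. Grip: straight 28 mm round nut, 12 to 44 mm up, top 48. Told by its thin brass-coloured drill, 7 mm wide, point at 78 mm.
- endmill: Loose steel toolholder, 0.24 kg, z up. Origin on its axis at the underside of the 36 mm flange (0 to 12 mm up), which rests on a pocket's top. Below: taper, 23 mm to 13 mm wide at -28 mm, then 9 mm stud to -40 mm. Grip: straight 28 mm round nut, 12 to 44 mm up, top 48. Told by its flat-ended steel end mill, 14 mm wide, end at 72 mm.
- countersink: Loose steel toolholder, 0.24 kg, z up. Origin on its axis at the underside of the 36 mm flange (0 to 12 mm up), which rests on a pocket's top. Below: taper, 23 mm to 13 mm wide at -28 mm, then 9 mm stud to -40 mm. Grip: straight 28 mm round nut, 12 to 44 mm up, top 48. Told by its steel cone cutter, 24 mm at its widest, point at 67 mm.
- facemill: Loose steel toolholder, 0.24 kg, z up. Origin on its axis at the underside of the 36 mm flange (0 to 12 mm up), which rests on a pocket's top. Below: taper, 23 mm to 13 mm wide at -28 mm, then 9 mm stud to -40 mm. Grip: straight 32 mm round face mill, 12 to 52 mm up. Told by its flat top with central screw and four small inserts.
- pocket_drill: Fixed black pocket block of the machine rack, the one in which the drill stands at the start: it tells that tool's place in the row. 46 x 46 x 50 mm, upright 27 mm bore; origin at the centre of its underside, 8 mm above the bench; axes parallel to the machine rack's. All four blocks look alike.
- pocket_endmill: Fixed black pocket block of the machine rack, the one in which the endmill stands at the start: it tells that tool's place in the row. 46 x 46 x 50 mm, upright 27 mm bore; origin at the centre of its underside, 8 mm above the bench; axes parallel to the machine rack's. All four blocks look alike.
- pocket_countersink: Fixed black pocket block of the machine rack, the one in which the countersink stands at the start: it tells that tool's place in the row. 46 x 46 x 50 mm, upright 27 mm bore; origin at the centre of its underside, 8 mm above the bench; axes parallel to the machine rack's. All four blocks look alike.
- pocket_facemill: Fixed black pocket block of the machine rack, the one in which the facemill stands at the start: it tells that tool's place in the row. 46 x 46 x 50 mm, upright 27 mm bore; origin at the centre of its underside, 8 mm above the bench; axes parallel to the machine rack's. All four blocks look alike.
Not all that is in view belongs to the job. What is shaped like the countersink but purple or red is not meant. Leave any green look-alike of the drill alone.

How it is judged:
At the end, for the whole second after the job is handed in: Each tool stands in the inspection-rack pocket of the same number, counted from the pin, as its machine-rack pocket: within 8 mm of the pocket axis, origin within 4 mm of the pocket-top height, within 0.1 rad of upright, released and at rest (((y of pocket_drill in the frame of machine_rack between 0.056 and 0.08 m and y of drill in the frame of inspection_rack between 0.06 and 0.076 m) or (y of pocket_drill in the frame of machine_rack between 0.001 and 0.025 m and y of drill in the frame of inspection_rack between 0.005 and 0.021 m) or (y of pocket_drill in the frame of machine_rack between -0.054 and -0.03 m and y of drill in the frame of inspection_rack between -0.05 and -0.034 m) or (y of pocket_drill in the frame of machine_rack between -0.109 and -0.085 m and y of drill in the frame of inspection_rack between -0.105 and -0.089 m)) and x of drill in the frame of inspection_rack between -0.008 and 0.008 m and z of drill in the frame of inspection_rack between 0.054 and 0.062 m and angle between each of drill, endmill, countersink, facemill's own z axis and vertical below 0.1 rad and linear speed of each of drill, endmill, countersink, facemill below 0.02 m/s and contact force between the fingers and drill below 0.1 N and ((y of pocket_endmill in the frame of machine_rack between 0.056 and 0.08 m and y of endmill in the frame of inspection_rack between 0.06 and 0.076 m) or (y of pocket_endmill in the frame of machine_rack between 0.001 and 0.025 m and y of endmill in the frame of inspection_rack between 0.005 and 0.021 m) or (y of pocket_endmill in the frame of machine_rack between -0.054 and -0.03 m and y of endmill in the frame of inspection_rack between -0.05 and -0.034 m) or (y of pocket_endmill in the frame of machine_rack between -0.109 and -0.085 m and y of endmill in the frame of inspection_rack between -0.105 and -0.089 m)) and x of endmill in the frame of inspection_rack between -0.008 and 0.008 m and z of endmill in the frame of inspection_rack between 0.054 and 0.062 m and contact force between the fingers and endmill below 0.1 N and ((y of pocket_countersink in the frame of machine_rack between 0.056 and 0.08 m and y of countersink in the frame of inspection_rack between 0.06 and 0.076 m) or (y of pocket_countersink in the frame of machine_rack between 0.001 and 0.025 m and y of countersink in the frame of inspection_rack between 0.005 and 0.021 m) or (y of pocket_countersink in the frame of machine_rack between -0.054 and -0.03 m and y of countersink in the frame of inspection_rack between -0.05 and -0.034 m) or (y of pocket_countersink in the frame of machine_rack between -0.109 and -0.085 m and y of countersink in the frame of inspection_rack between -0.105 and -0.089 m)) and x of countersink in the frame of inspection_rack between -0.008 and 0.008 m and z of countersink in the frame of inspection_rack between 0.054 and 0.062 m and contact force between the fingers and countersink below 0.1 N and ((y of pocket_facemill in the frame of machine_rack between 0.056 and 0.08 m and y of facemill in the frame of inspection_rack between 0.06 and 0.076 m) or (y of pocket_facemill in the frame of machine_rack between 0.001 and 0.025 m and y of facemill in the frame of inspection_rack between 0.005 and 0.021 m) or (y of pocket_facemill in the frame of machine_rack between -0.054 and -0.03 m and y of facemill in the frame of inspection_rack between -0.05 and -0.034 m) or (y of pocket_facemill in the frame of machine_rack between -0.109 and -0.085 m and y of facemill in the frame of inspection_rack between -0.105 and -0.089 m)) and x of facemill in the frame of inspection_rack between -0.008 and 0.008 m and z of facemill in the frame of inspection_rack between 0.054 and 0.062 m and contact force between the fingers and facemill below 0.1 N); the robot touches nothing.
It fails at once if a tool is tipped over (more than 40 degrees) (angle between any of drill, endmill, countersink, facemill's own z axis and vertical above 0.7 rad).
It fails at once if a tool is let go or dropped more than 25 mm above its seat ((height (world z) of drill above 0.083 m and contact force between anything else and drill below 0.02 N) or (height (world z) of endmill above 0.083 m and contact force between anything else and endmill below 0.02 N) or (height (world z) of countersink above 0.083 m and contact force between anything else and countersink below 0.02 N) or (height (world z) of facemill above 0.083 m and contact force between anything else and facemill below 0.02 N)).
It also fails if it takes over 112 s, if anything falls off the work surface, if the arm or the gripper's body presses on something with over 40 N, if the wrist force passes 120 N, or if a joint passes its speed limit or range.

## Working session

There is one attempt and no reset: what is moved stays moved. The work goes in short steps, Python scripts to look and compute and a tool call to move; the robot and the scene stay as the last step left them, time stands still between calls to the robot, and variables do not carry over. Pictures are saved under pics/ and viewed, at most 14 in all, crops included, and the job is handed in when it is done.

Besides the shell and the picture viewer there is one more tool, called after ">>>" as name(argument=value, ...) on one line, values as JSON. play_rows: Moves the arm, as the interface text tells. Its arguments: {"type":"object","properties":{"rows":{"type":"array","items":{"type":"array","items":{"type":"number"}}},"grip_force":{"type":"number"}},"required":["rows"]}

```bash
mkdir -p pics; ls
python3 - <<'E'
from plant import status, cams, r, finder
import cv2
print(status.get_state())
for n in("top","side"):
    cv2.imwrite(f"pics/{n}0.png",cams.snapshot(n)[:,:,::-1]); print(n,cams.camera_params(n))
print(cams.camera_params("wrist"))
E
```

```text
pics
{'clock': 0.0, 'q': array([ 1.26178442,  0.68998743, -0.1945065 ,  1.56631017,  0.15729902,
        0.90248472, -0.21509302]), 'qd': array([ 2.08578009e-03, -1.78570627e-04, -1.02932887e-03,  5.88303808e-04,
       -6.74605787e-05, -6.88954957e-04,  1.72396798e-03]), 'joint_torque': array([ 2.48292572e-04, -5.27567589e+01, -1.26666203e+00, -1.53431529e+01,
       -5.24933171e-02,  6.53583440e-03,  2.04391658e-04]), 'tool_pos': array([ 0.20995136, -0.58834723,  0.40391644]), 'eef_rot': array([ 9.85338637e-01,  1.70607622e-01, -2.17514480e-04, -8.72770178e-04]), 'contact_force': array([ 0.75656639, -0.00541636, -0.3254714 ]), 'moment': array([-0.00086796,  0.01161667, -0.0010384 ]), 'finger_force': 0.0, 'opening': 1.0024417026795824}
top {'vfov': 51.36064195684044, 'cx': 319.1574851304642, 'cy': 236.50805483982344, 'R': array([[ 0.02398579, -0.99969401,  0.00604701],
       [-0.99879679, -0.0242222 , -0.04264108],
       [ 0.04277451, -0.00501696, -0.99907216]]), 't': array([-0.01526422,  0.554041  ,  0.89815595])}
side {'vfov': 43.96247516767867, 'cx': 304.8231178254995, 'cy': 244.22186950738956, 'R': array([[ 0.70521498, -0.70884321, -0.01459876],
       [-0.38044516, -0.36096206, -0.85145045],
       [ 0.59827528,  0.60600964, -0.52423182]]), 't': array([-0.401595  ,  0.27097398,  0.61797781])}
{'vfov': 70.93195669305257, 'cx': 316.833014870858, 'cy': 235.39378557986194, 'tool_from_camera': array([[ 5.59983469e-04, -9.59195331e-01, -2.82743708e-01,
         7.26367930e-02],
       [ 9.99999530e-01,  3.13229224e-04,  9.17916787e-04,
         4.79209819e-04],
       [-7.91897903e-04, -2.82744089e-01,  9.59195055e-01,
         2.02685924e-02],
       [ 0.00000000e+00,  0.00000000e+00,  0.00000000e+00,
         1.00000000e+00]])}
```

View pics/top0.png

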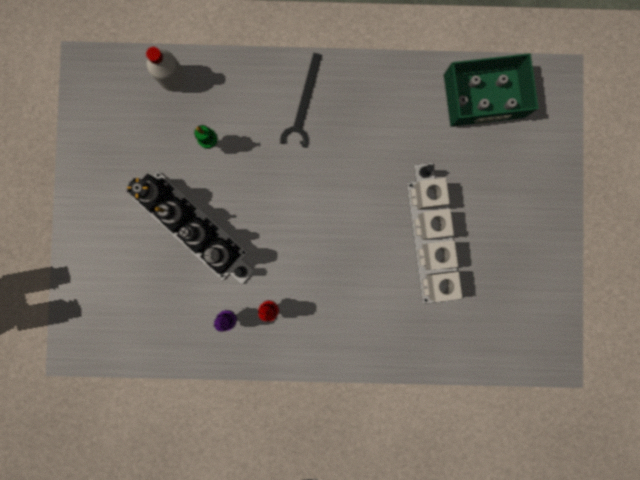

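View pics/side0.png

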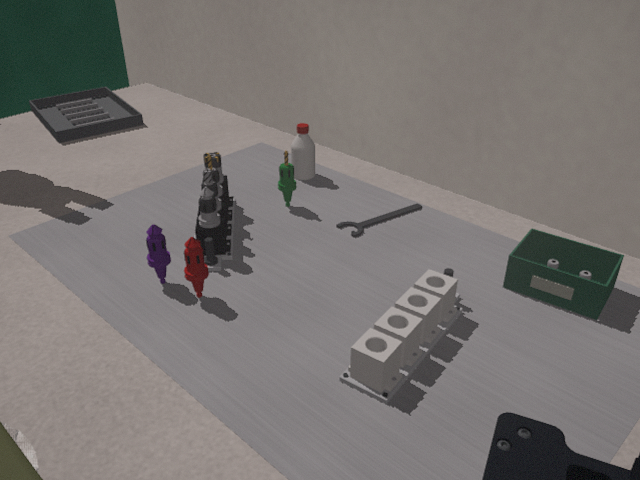

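```bash
cat > h.py <<'E'
from plant import status, cams, r, finder
import numpy as np, cv2
from scipy.spatial.transform import Rotation as Ro
def campose(n, st=None):
    p=cams.camera_params(n); f=240/np.tan(np.radians(p["vfov"]/2))
    if n=="wrist":
        T=np.eye(4); T[:3,:3]=Ro.from_quat(st["eef_rot"]).as_matrix(); T[:3,3]=st["tool_pos"]
        T=T@p["tool_from_camera"]; Rw,C=T[:3,:3],T[:3,3]
    else: Rw=p["R"].T; C=-Rw@p["t"]
    return f,p["cx"],p["cy"],Rw,C
def ray(cp,u,v,z):
    f,cx,cy,Rw,C=cp; d=Rw@np.array([(u-cx)/f,(v-cy)/f,1]); return C+d*(z-C[2])/d[2]
def proj(cp,X):
    f,cx,cy,Rw,C=cp; c=Rw.T@(np.asarray(X)-C); return np.array([f*c[0]/c[2]+cx,f*c[1]/c[2]+cy])
def look(n,labels,show=4):
    st=status.get_state(); im=cams.snapshot(n); cp=campose(n,st)
    for l in labels:
        for d in finder.spot_in(n,l)[:show]:
            X=cp[3]@d["at"]+cp[4]; print(n,l,round(d["score"],2),X.round(4),proj(cp,X).round())
    return im,cp
E
python3 - <<'E'
from h import *
for n in("top","side"):
    look(n,["machine_rack","inspection_rack","drill","endmill","countersink","facemill"],2)
    look(n,["pocket_drill"],5)
E
```

```text
top machine_rack 0.75 [0.5379 0.1766 0.0048] [222. 243.]
top inspection_rack 0.9 [ 0.5636 -0.2054  0.0422] [435. 233.]
top inspection_rack 0.74 [0.516  0.1609 0.0595] [224. 255.]
top drill 0.6 [0.7164 0.1933 0.0885] [206. 135.]
top drill 0.55 [0.5865 0.2454 0.1   ] [170. 211.]
top endmill 0.93 [0.5487 0.2028 0.1026] [195. 234.]
top endmill 0.58 [0.5166 0.1596 0.0592] [225. 255.]
top countersink 0.96 [0.5172 0.1644 0.1034] [217. 254.]
top countersink 0.78 [0.4258 0.0825 0.0848] [267. 310.]
top facemill 0.92 [0.6188 0.2892 0.1108] [142. 190.]
top pocket_drill 0.8 [0.5835 0.2409 0.0557] [180. 215.]
top pocket_drill 0.68 [0.548  0.2064 0.1013] [193. 235.]
side machine_rack 0.66 [0.4902 0.1352 0.0027] [214. 264.]
side inspection_rack 0.68 [ 0.5193 -0.2286  0.0424] [402. 337.]
side inspection_rack 0.41 [0.5863 0.2474 0.0961] [213. 176.]
side drill 0.65 [0.7178 0.1942 0.0626] [287. 178.]
side drill 0.55 [0.5869 0.2477 0.0978] [213. 175.]
side endmill 0.73 [0.5471 0.2085 0.1058] [208. 184.]
side countersink 0.79 [0.4174 0.0746 0.0607] [196. 267.]
side countersink 0.75 [0.5836 0.2444 0.1   ] [213. 175.]
side facemill 0.5 [0.6189 0.284  0.0994] [215. 163.]
side pocket_drill 0.59 [0.6004 0.2345 0.0449] [226. 201.]
side pocket_drill 0.37 [0.5509 0.2113 0.1062] [209. 183.]
```

Top view: the machine rack runs from (142,188) to its pin at (240,271). Counting from the pin, the order is countersink (216,254), endmill (192,232), drill (168,210), facemill (142,188). The inspection rack's pin is at (426,171), with bores at (433,192), (438,223), (442,255) and (446,287). The side view agrees. The red, purple and green pieces are decoys.

```bash
cat >> h.py <<'E'
YP=np.array([.068,.013,-.042,-.097])
def fit(P):  # P: list of (pocket idx, xy) -> origin, unit y axis
    A=np.array([[YP[i],0] for i,_ in P])[:,0]; Q=np.array([p for _,p in P])
    a=A-A.mean(); q=Q-Q.mean(0); d=a@q; d/=np.linalg.norm(d)
    o=Q.mean(0)-A.mean()*d; res=Q-(o+np.outer(A,d))
    return o,d,res
def report(P):
    o,d,res=fit(P); print("o",o.round(4),"heading",np.degrees(np.arctan2(d[1],d[0])).round(2),"res mm",(res*1e3).round(1).tolist())
    for y in YP: print("  pocket",(o+y*d).round(4))
    return o,d
def go(xy,z,yhead,st=None):
    "shift in tool axes and turn to bring TCP to xy,z with tool y heading (mod 180), tool down"
    st=st or status.get_state(); R0=Ro.from_quat(st["eef_rot"]); M=R0.as_matrix()
    c=[]
    for h in(yhead,yhead+180):
        h=np.radians(h); y=np.array([np.cos(h),np.sin(h),0]); zz=np.array([0,0,-1.]); x=np.cross(y,zz)
        rv=(R0.inv()*Ro.from_matrix(np.c_[x,y,zz])).as_rotvec(degrees=True); c.append(rv)
    rv=min(c,key=np.linalg.norm)
    print("pos",st["tool_pos"].round(4),"shift mm",(M.T@(np.r_[xy,z]-st["tool_pos"])*1e3).round(1),"turn",rv.round(2),"yhead now",np.degrees(np.arctan2(M[1,1],M[0,1])).round(2),"q7",st["q"][6].round(2))
E
python3 - <<'E'
from h import *
cp=campose("top")
o,d=report([(i,ray(cp,*p,.058)[:2]) for i,p in enumerate([(433,192),(438,223),(442,255),(446,287)])])
print(ray(cp,426,171,.053))
o2,d2=report([(0,(.517,.164)),(1,(.548,.2045)),(2,(.5865,.246)),(3,(.619,.288))])
print(ray(cp,240,270,.053))
h=np.degrees(np.arctan2(d[1],d[0]))+90
go(o-.0145*d,.40,h)
go(o2-.0145*d2,.40,np.degrees(np.arctan2(d2[1],d2[0]))+90)
E
```

```text
o [ 0.5671 -0.2085] heading 8.53 res mm [[0.2, 0.6], [0.8, -0.7], [-0.2, -0.2], [-0.8, 0.3]]
  pocket [ 0.6344 -0.1984]
  pocket [ 0.58   -0.2066]
  pocket [ 0.5256 -0.2147]
  pocket [ 0.4712 -0.2229]
[ 0.67192383 -0.18616182  0.053     ]
o [0.5583 0.2145] heading -129.8 res mm [[2.2, 1.8], [-2.0, 0.0], [1.3, -0.8], [-1.4, -1.0]]
  pocket [0.5148 0.1622]
  pocket [0.55   0.2045]
  pocket [0.5852 0.2468]
  pocket [0.6204 0.289 ]
[0.49104359 0.13414383 0.053     ]
pos [ 0.2101 -0.5886  0.4048] shift mm [ 449.8 -240.8    4.7] turn [ 1.000e-02 -0.000e+00  1.112e+01] yhead now -70.36 q7 -0.22
pos [ 0.2101 -0.5886  0.4048] shift mm [ 610.5 -646.7    4.7] turn [ 1.000e-02  0.000e+00 -3.056e+01] yhead now -70.36 q7 -0.22
```

>>> play_rows(rows=[[100,0.05,-0.0268,0,0,0,0],[100,0.05,-0.0268,0,0,0,0],[100,0.05,-0.0268,0,0,0,0],[100,0.05,-0.0268,0,0,0,0],[100,0.05,-0.0268,0,0,0,0],[100,0.05,-0.0268,0,0,0,0],[100,0.05,-0.0268,0,0,0,0],[100,0.05,-0.0268,0,0,0,0]])

```text
clock: 2.0
tool_pos: [0.5159, -0.2508, 0.4049]
eef_rot: [0.985, 0.171, 0.0, 0.0]
contact_force: [0.8, -0.1, -0.0]
opening: 0.998
finger_force: 0.0
```

>>> play_rows(rows=[[100,0.05,-0.0268,0,0,0,0],[100,0,0,0,0,0,5.5],[100,0,0,0,0,0,5.5],[100,0,0,0,0,0,0]])

```text
clock: 2.5
tool_pos: [0.553, -0.21, 0.4047]
eef_rot: [0.997, 0.076, -0.0, 0.0]
contact_force: [-0.8, 0.1, 0.0]
opening: 1.0
finger_force: 0.0
```

Run:
```python
from h import *
print(status.get_state()["qd"].round(3), status.get_state()["tool_pos"])
im,cp=look("wrist",["inspection_rack"])
cv2.imwrite("pics/w1.png",im[:,:,::-1])
for p in [( .6344,-.1984),(.58,-.2066),(.5256,-.2147),(.4712,-.2229)]: print(proj(cp,[*p,.058]).round(1))
go((0,0),0,98.5)
```

```text
[ 0.015 -0.002 -0.015  0.002  0.008  0.002  0.027] [ 0.55295257 -0.20998134  0.40473577]
wrist inspection_rack 0.72 [ 0.5774 -0.2106  0.0503] [320. 187.]
[316.8 125.3]
[316.7 185.1]
[316.4 239.4]
[316.3 289. ]
pos [ 0.5528 -0.2103  0.4048] shift mm [-514.5 -291.8  404.7] turn [ 0.01 -0.    0.23] yhead now -81.27 q7 -1.2
```

View pics/w1.png

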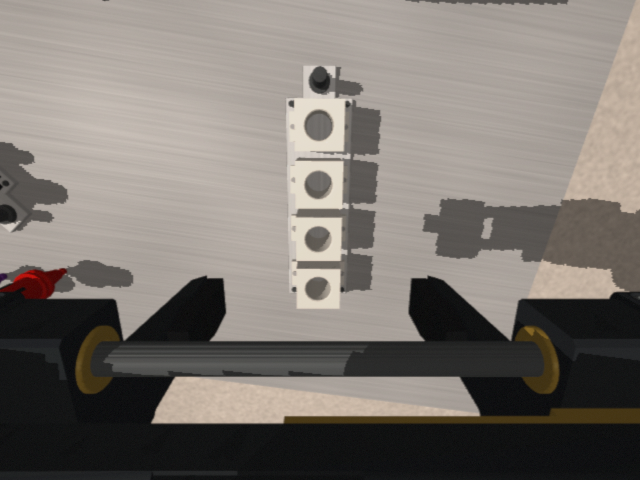

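Bores are at (318.5,125), (318,184), (317.5,239) and (317.5,288), with the pin at (320,80). That is within about 1.5 px of the top-camera fit. Next is a look at the machine rack.

>>> play_rows(rows=[[100,0.01,-0.0535,0,0,0,0],[100,0.01,-0.0535,0,0,0,0],[100,0.01,-0.0535,0,0,0,0],[100,0.01,-0.0535,0,0,0,0],[100,0.01,-0.0535,0,0,0,0],[100,0.01,-0.0535,0,0,0,0],[100,0.01,-0.0535,0,0,0,0],[100,0.01,-0.0535,0,0,0,0]])

```text
clock: 3.6
tool_pos: [0.5676, 0.2264, 0.4049]
eef_rot: [0.997, 0.076, 0.0, -0.0]
contact_force: [0.8, 0.2, 0.1]
opening: 0.998
finger_force: 0.0
```

>>> play_rows(rows=[[100,0,0,0,0,0,-10.4],[100,0,0,0,0,0,-10.4],[100,0,0,0,0,0,-10.4],[100,0,0,0,0,0,-10.4],[100,0,0,0,0,0,0]])

```text
clock: 4.22
tool_pos: [0.5678, 0.2244, 0.4047]
eef_rot: [0.906, 0.424, 0.0, -0.0]
contact_force: [-0.3, -0.5, -0.2]
opening: 0.998
finger_force: 0.0
```

Run:
```python
from h import *
im,cp=look("wrist",["machine_rack","countersink","endmill","drill","facemill"],2)
cv2.imwrite("pics/w2.png",im[:,:,::-1])
np.savez("w2.npz",f=cp[0],cx=cp[1],cy=cp[2],R=cp[3],C=cp[4])
for p in [( .5148,.1622),(.55,.2045),(.5852,.2468),(.6204,.289)]: print(proj(cp,[*p,.102]).round(1),proj(cp,[*p,.058]).round(1))
go((0,0),0,-39.8)
```

```text
wrist machine_rack 0.56 [0.5589 0.2234 0.0532] [310. 218.]
wrist countersink 0.74 [0.5185 0.1772 0.1041] [308. 296.]
wrist countersink 0.62 [0.4097 0.1607 0.0508] [246. 340.]
wrist endmill 0.63 [0.5568 0.218  0.1059] [311. 238.]
wrist endmill 0.24 [0.5602 0.2188 0.0564] [314. 221.]
wrist drill 0.56 [0.7146 0.2059 0.0883] [465. 127.]
wrist facemill 0.62 [0.621  0.296  0.1071] [310. 114.]
[315.5 308.2] [315.7 287.8]
[315.4 252.5] [315.6 238.1]
[315.3 190.7] [315.5 183.6]
[315.2 121.8] [315.4 123.8]
pos [0.5676 0.225  0.4047] shift mm [-536.3 -292.   404.7] turn [ 0.01  0.   -0.02] yhead now -39.82 q7 -1.33
```

View pics/w2.png

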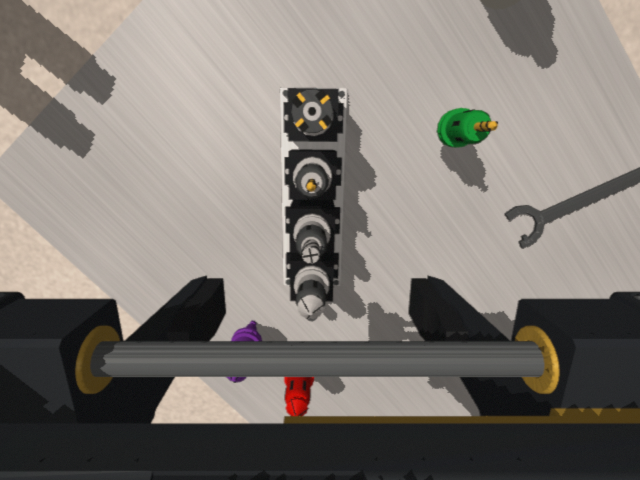

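Order confirmed from far to near: facemill (312,111), drill tip (311,185), endmill end (310.5,254), countersink (~310,305). The row lies about 4 px left of my estimate.

Run:
```python
from h import *
w=np.load("w2.npz"); cp=(float(w["f"]),float(w["cx"]),float(w["cy"]),w["R"],w["C"])
P=[(3,ray(cp,312,111,.110)[:2]),(2,ray(cp,311,185,.136)[:2]),(1,ray(cp,310.5,254,.130)[:2])]
o,d=report(P)
h=np.degrees(np.arctan2(d[1],d[0]))+90
for i,(s) in enumerate([.067,.072,.078,.052]):
    p=o+YP[i]*d; print(proj(cp,[*p,.058+s]).round(1), proj(cp,[*p,.070]).round(1))
go(o+YP[3]*d,.3,h)
for i in (0,1,2,3): go(o+YP[i]*d,.058+.036+.147,h)
```

```text
o [0.561  0.2234] heading -130.54 res mm [[-0.7, -0.8], [0.7, 0.7], [-0.0, 0.0]]
  pocket [0.5168 0.1717]
  pocket [0.5526 0.2135]
  pocket [0.5883 0.2553]
  pocket [0.6241 0.2971]
[310.2 312.3] [311.2 285.2]
[310.5 254. ] [311.6 233.3]
[310.9 186.4] [312.1 176.1]
[312.  109.6] [312.6 113. ]
pos [0.5676 0.225  0.4047] shift mm [ 91.5  -2.8 104.7] turn [0.01 0.   0.73] yhead now -39.82 q7 -1.33
pos [0.5676 0.225  0.4047] shift mm [-73.4  -4.9 163.7] turn [0.01 0.   0.73] yhead now -39.82 q7 -1.33
pos [0.5676 0.225  0.4047] shift mm [-18.4  -4.2 163.7] turn [0.01 0.   0.73] yhead now -39.82 q7 -1.33
pos [0.5676 0.225  0.4047] shift mm [ 36.6  -3.5 163.7] turn [0.01 0.   0.73] yhead now -39.82 q7 -1.33
pos [0.5676 0.225  0.4047] shift mm [ 91.6  -2.8 163.7] turn [0.01 0.   0.73] yhead now -39.82 q7 -1.33
```

>>> play_rows(rows=[[100,0.046,-0.0014,0,0,0,0.7],[100,0.0456,-0.0014,0,0,0,0],[100,0,0,0.04,0,0,0],[100,0,0,0.04,0,0,0],[100,0,0,0.03,0,0,0],[100,0,0,0.02,0,0,0],[100,0,0,0,0,0,0]], grip_force=25)

```text
clock: 5.4
tool_pos: [0.624, 0.2967, 0.2734]
eef_rot: [0.908, 0.419, -0.001, 0.0]
contact_force: [-0.2, -0.0, -0.1]
opening: 0.999
finger_force: 0.0
```

Run:
```python
from h import *
go((.6241,.2971),.241,-40.5)
im,cp=look("wrist",["facemill"],1)
cv2.imwrite("pics/w3.png",im[:,:,::-1])
print(proj(cp,[.6241,.2971,.110]))
```

```text
pos [0.624  0.2967 0.2734] shift mm [ 0.5 -0.2 32.4] turn [-0.05  0.15  0.04] yhead now -40.46 q7 -1.4
wrist facemill 0.71 [0.6271 0.302  0.1086] [314. 283.]
[315.72862057 295.70136781]
```

View pics/w3.png

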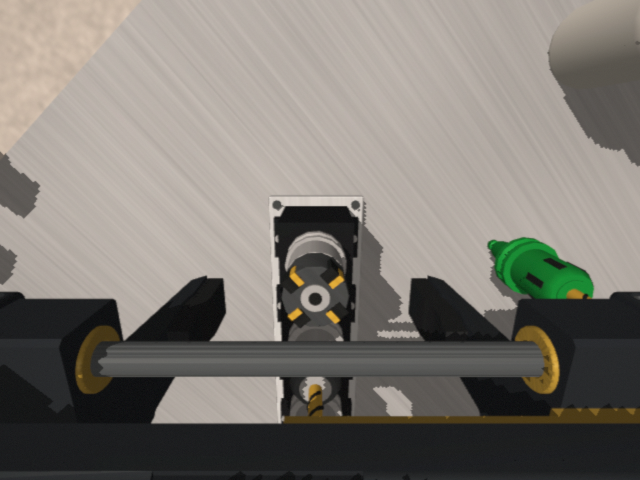

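The face mill's top shows at (315,298), within about 1 mm of the prediction. Lower and grip.

>>> play_rows(rows=[[100,-0.0005,0,0.02,0,0,0],[100,0,0,0.0124,0,0,0],[0,0,0,0,0,0,0],[0,0,0,0,0,0,0],[0,0,0,0,0,0,0],[0,0,0,0,0,0,0],[0,0,0,0,0,0,0]])

```text
clock: 6.38
tool_pos: [0.6242, 0.2964, 0.2425]
eef_rot: [0.908, 0.419, 0.0, 0.0]
contact_force: [-0.1, 0.8, 0.0]
opening: 0.455
finger_force: 0.0
```

>>> play_rows(rows=[[0,0,0,-0.01,0,0,0],[0,0,0,-0.02,0,0,0],[0,0,0,-0.03,0,0,0],[0,0,0,-0.04,0,0,0],[0,0,0,-0.04,0,0,0],[0,0,0,-0.02,0,0,0],[0,0,0,0,0,0,0]])

```text
clock: 7.25
tool_pos: [0.6245, 0.2966, 0.4053]
eef_rot: [0.908, 0.419, 0.003, -0.0]
contact_force: [0.0, 0.3, -3.0]
opening: 0.353
finger_force: 24.9
```

Run:
```python
from h import *
# wrist view w1 fit: pose at that time
st={"tool_pos":np.array([.5529,-.2101,.4048]),"eef_rot":Ro.from_matrix(np.c_[[np.cos(np.radians(8.73)),np.sin(np.radians(8.73)),0],[np.sin(np.radians(8.73)),-np.cos(np.radians(8.73)),0],[0,0,-1]]).as_quat()}
cp=campose("wrist",st)
o,d=report([(i,ray(cp,*p,.058)[:2]) for i,p in enumerate([(318.5,125),(318,184),(317.5,239),(317.5,288.5)])])
go(o+YP[3]*d,.401,np.degrees(np.arctan2(d[1],d[0]))+90)
```

```text
o [ 0.5674 -0.2095] heading 8.46 res mm [[-0.3, -0.1], [0.5, 0.1], [-0.2, 0.2], [-0.0, -0.1]]
  pocket [ 0.6346 -0.1995]
  pocket [ 0.5802 -0.2076]
  pocket [ 0.5258 -0.2157]
  pocket [ 0.4714 -0.2238]
pos [0.6245 0.2966 0.4053] shift mm [-495.3  221.3    2.4] turn [ 1.000e-02 -2.900e-01  4.107e+01] yhead now -40.47 q7 -1.37
```

>>> play_rows(rows=[[0,-0.055,0.0246,0,0,0,0],[0,-0.055,0.0246,0,0,0,0],[0,-0.055,0.0246,0,0,0,0],[0,-0.055,0.0246,0,0,0,0],[0,-0.055,0.0246,0,0,0,0],[0,-0.055,0.0246,0,0,0,0],[0,-0.055,0.0246,0,0,0,0],[0,-0.055,0.0246,0,0,0,0]])

```text
clock: 8.25
tool_pos: [0.4872, -0.1678, 0.4018]
eef_rot: [0.908, 0.419, -0.0, -0.0]
contact_force: [0.3, -0.3, -2.8]
opening: 0.355
finger_force: 24.9
```

>>> play_rows(rows=[[0,-0.055,0.0246,0,0,0,0],[0,0,0,0,0,0,10.27],[0,0,0,0,0,0,10.27],[0,0,0,0,0,0,10.27],[0,0,0,0,0,0,10.27],[0,0,0,0,0,0,0]])

```text
clock: 9.0
tool_pos: [0.4711, -0.2236, 0.4018]
eef_rot: [0.997, 0.075, -0.001, -0.0]
contact_force: [0.7, 0.4, -2.8]
opening: 0.356
finger_force: 24.9
```

Run:
```python
from h import *
go((.4714,-.2238),.401,98.46)
im,cp=look("wrist",["facemill"],1)
cv2.imwrite("pics/w4.png",im[:,:,::-1])
st=status.get_state(); M=Ro.from_quat(st["eef_rot"]).as_matrix()
for g in (.036,.046): # tool top centre for grasp heights
    print(g,proj(cp,st["tool_pos"]+M@[0,0,.147+g-.052]).round(1))
print(st["opening"],st["finger_force"])
```

```text
pos [ 0.4711 -0.2236  0.4018] shift mm [0.3 0.3 0.8] turn [-0.02  0.09  0.12] yhead now -81.42 q7 -1.14
wrist facemill 0.64 [ 0.48   -0.2227  0.2608] [317. 303.]
0.036 [315.3 337.4]
0.046 [315.4 323.2]
0.3573460946318133 24.91227221209556
```

View pics/w4.png

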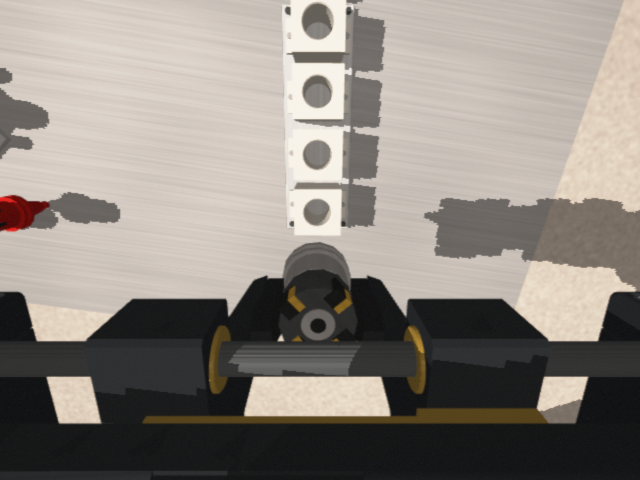

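The face mill is held upright, with its top at (318,325), so the grip is about 45 mm up the tool. Bores are at (317,210), (317,154), (317,91) and (317,20).

Run:
```python
from h import *
cp=campose("wrist",status.get_state())
for p in [(.6346,-.1995),(.5802,-.2076),(.5258,-.2157),(.4714,-.2238)]: print(proj(cp,[*p,.058]).round(1))
im=cv2.imread("pics/w4.png"); c=im[190:345,270:365]; cv2.imwrite("pics/w4c.png",cv2.resize(c,None,fx=4,fy=3.8,interpolation=cv2.INTER_CUBIC))
```

```text
[317.1  21.4]
[316.8  91.9]
[316.6 155.3]
[316.4 212.8]
```

>>> play_rows(rows=[[0,0.0005,0,0.03,0,0,0],[0,0.0005,0,0.04,0,0,0],[0,0,0,0.03,0,0,0],[0,0,0,0.02,0,0,0],[0,0,0,0.01,0,0,0],[0,0,0,0.01,0,0,0],[0,0,0,0.005,0,0,0],[0,0,0,0,0,0,0]])

```text
clock: 10.1
tool_pos: [0.4725, -0.2237, 0.2574]
eef_rot: [0.997, 0.074, 0.0, 0.0]
contact_force: [-0.6, 0.2, -3.4]
opening: 0.355
finger_force: 24.9
```

>>> play_rows(rows=[[0,0,0,0.003,0,0,0],[0,0,0,0.002,0,0,0],[0,0,0,0,0,0,0]])

```text
clock: 10.48
tool_pos: [0.4724, -0.2237, 0.2523]
eef_rot: [0.997, 0.074, -0.0, 0.0]
contact_force: [-0.3, 0.4, -2.5]
opening: 0.357
finger_force: 24.9
```

>>> play_rows(rows=[[0,0,0,0.0015,0,0,0],[0,0,0,0.0015,0,0,0],[0,0,0,0,0,0,0]])

```text
clock: 10.85
tool_pos: [0.4725, -0.2237, 0.2496]
eef_rot: [0.997, 0.074, 0.0, 0.0]
contact_force: [-0.1, 0.8, 1.5]
opening: 0.356
finger_force: 24.9
```

Seated at the predicted height. Release, wait and rise.

>>> play_rows(rows=[[0,0,0,0.0008,0,0,0],[100,0,0,0,0,0,0],[100,0,0,0,0,0,0],[100,0,0,0,0,0,0],[100,0,0,0,0,0,0],[100,0,0,0,0,0,0],[100,0,0,-0.03,0,0,0],[100,0,0,-0.05,0,0,0]])

```text
clock: 11.85
tool_pos: [0.4719, -0.2235, 0.3282]
eef_rot: [0.997, 0.074, -0.002, -0.001]
contact_force: [1.7, 0.1, -1.1]
opening: 0.999
finger_force: 0.0
```

>>> play_rows(rows=[[100,0,0,-0.05,0,0,0],[100,0,0,-0.02,0,0,0],[100,0,0,0,0,0,0]])

```text
clock: 12.22
tool_pos: [0.4727, -0.2239, 0.3999]
eef_rot: [0.997, 0.074, 0.002, 0.001]
contact_force: [0.4, 0.3, -0.6]
opening: 0.998
finger_force: 0.0
```

Run:
```python
from h import *
im,cp=look("wrist",["facemill"],1)
for p in [(.4714,-.2238,.110)]: print(proj(cp,p).round(1))
go((.5883,.2553),.401,-40.5)
cv2.imwrite("pics/w5.png",im[:,:,::-1])
```

```text
wrist facemill 0.63 [ 0.4788 -0.223   0.1099] [315. 221.]
[314.9 230.1]
pos [ 0.472  -0.2236  0.3977] shift mm [ 185.5 -456.6   -3.2] turn [ -0.06   0.05 -41.04] yhead now -81.54 q7 -1.15
```

View pics/w5.png

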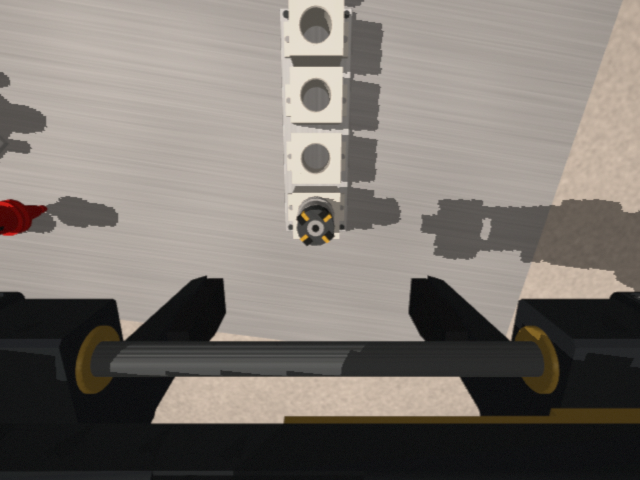

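The face mill sits upright in pocket 4, at (315,228). Next the drill.

>>> play_rows(rows=[[100,0.0206,-0.0507,0,0,0,0],[100,0.0206,-0.0507,0,0,0,0],[100,0.0206,-0.0507,0,0,0,0],[100,0.0206,-0.0507,0,0,0,0],[100,0.0206,-0.0507,0,0,0,0],[100,0.0206,-0.0507,0,0,0,0],[100,0.0206,-0.0507,0,0,0,0],[100,0.0206,-0.0507,0,0,0,0]])

```text
clock: 13.32
tool_pos: [0.5756, 0.2034, 0.3964]
eef_rot: [0.997, 0.074, -0.002, 0.001]
contact_force: [0.9, -0.1, 0.1]
opening: 1.001
finger_force: 0.0
```

>>> play_rows(rows=[[100,0.0206,-0.0507,0,0,0,0],[100,0,0,0,0,0,-10.26],[100,0,0,0,0,0,-10.26],[100,0,0,0,0,0,-10.26],[100,0,0,0,0,0,-10.26],[100,0,0,0,0,0,0],[100,0,0,0,0,0,0]])

```text
clock: 14.2
tool_pos: [0.5885, 0.2548, 0.3973]
eef_rot: [0.909, 0.417, -0.001, 0.0]
contact_force: [-0.3, 0.5, -0.2]
opening: 0.999
finger_force: 0.0
```

Run:
```python
from h import *
go((.5883,.2553),.242,-40.5)
```

```text
pos [0.5885 0.2548 0.3973] shift mm [  0.6  -0.4 155.3] turn [-0.04  0.1  -0.17] yhead now -40.67 q7 -1.35
```

>>> play_rows(rows=[[100,0,-0.0004,0.03,0,0,0],[100,0,0,0.045,0,0,0],[100,0,0,0.04,0,0,0],[100,0,0,0.025,0,0,0],[100,0,0,0.01,0,0,0],[100,0,0,0.005,0,0,0],[0,0,0,0,0,0,0],[0,0,0,0,0,0,0]])

```text
clock: 15.2
tool_pos: [0.5887, 0.2553, 0.2445]
eef_rot: [0.908, 0.419, 0.001, 0.0]
contact_force: [0.7, 0.0, 0.3]
opening: 0.798
finger_force: 0.0
```

>>> play_rows(rows=[[0,0,0,0,0,0,0],[0,0,0,0,0,0,0],[0,0,0,0,0,0,0],[0,0,0,0,0,0,0],[0,0,0,0,0,0,0],[0,0,0,0,0,0,0]])

```text
clock: 15.95
tool_pos: [0.5883, 0.2552, 0.2435]
eef_rot: [0.908, 0.419, -0.0, -0.0]
contact_force: [-0.5, -0.2, 1.2]
opening: 0.309
finger_force: 25.0
```

>>> play_rows(rows=[[0,0,0,-0.02,0,0,0],[0,0,0,-0.03,0,0,0],[0,0,0,-0.045,0,0,0],[0,0,0,-0.04,0,0,0],[0,0,0,-0.02,0,0,0],[0,0,0,0,0,0,0]])

```text
clock: 16.7
tool_pos: [0.5887, 0.2552, 0.4011]
eef_rot: [0.908, 0.419, 0.002, 0.0]
contact_force: [0.3, 0.5, -2.5]
opening: 0.31
finger_force: 25.0
```

>>> play_rows(rows=[[0,-0.0498,0.0323,0,0,0,0],[0,-0.0498,0.0323,0,0,0,0],[0,-0.0498,0.0323,0,0,0,0],[0,-0.0498,0.0323,0,0,0,0],[0,-0.0498,0.0323,0,0,0,0],[0,-0.0498,0.0323,0,0,0,0],[0,-0.0498,0.0323,0,0,0,0],[0,-0.0498,0.0323,0,0,0,0]])

```text
clock: 17.7
tool_pos: [0.5251, -0.2174, 0.3976]
eef_rot: [0.908, 0.419, -0.001, -0.001]
contact_force: [0.9, -0.2, -3.0]
opening: 0.313
finger_force: 25.0
```

>>> play_rows(rows=[[0,0,0,0,0,0,10.25],[0,0,0,0,0,0,10.25],[0,0,0,0,0,0,10.25],[0,0,0,0,0,0,10.25],[0,0,0,0,0,0,0],[0,0,0,0,0,0,0]])

```text
clock: 18.45
tool_pos: [0.5259, -0.2155, 0.398]
eef_rot: [0.997, 0.076, -0.001, -0.0]
contact_force: [0.1, 0.1, -2.4]
opening: 0.311
finger_force: 25.0
```

Run:
```python
from h import *
go((.5258,-.2157),.2435,98.46)
```

```text
pos [ 0.5259 -0.2155  0.398 ] shift mm [1.000e-01 3.000e-01 1.545e+02] turn [-0.03  0.06  0.22] yhead now -81.32 q7 -1.17
```

>>> play_rows(rows=[[0,0.0003,0,0.03,0,0,0],[0,0,0,0.04,0,0,0],[0,0,0,0.03,0,0,0],[0,0,0,0.02,0,0,0],[0,0,0,0.015,0,0,0],[0,0,0,0.01,0,0,0],[0,0,0,0.005,0,0,0],[0,0,0,0.001,0,0,0]])

```text
clock: 19.45
tool_pos: [0.5265, -0.2156, 0.2477]
eef_rot: [0.997, 0.074, 0.0, 0.0]
contact_force: [-0.5, 0.3, -2.2]
opening: 0.309
finger_force: 25.0
```

>>> play_rows(rows=[[0,0,0,0.0015,0,0,0],[0,0,0,0.0015,0,0,0],[0,0,0,0.0005,0,0,0],[0,0,0,0,0,0,0]])

```text
clock: 19.95
tool_pos: [0.5264, -0.2156, 0.2441]
eef_rot: [0.997, 0.074, 0.0, 0.0]
contact_force: [-0.6, -0.2, -2.3]
opening: 0.311
finger_force: 25.0
```

>>> play_rows(rows=[[0,0,0,0.001,0,0,0],[0,0,0,0.001,0,0,0],[0,0,0,0,0,0,0]])

```text
clock: 20.32
tool_pos: [0.5264, -0.2155, 0.2434]
eef_rot: [0.997, 0.074, 0.0, 0.0]
contact_force: [-1.8, 0.8, 10.1]
opening: 0.307
finger_force: 25.0
```

>>> play_rows(rows=[[100,0,0,0,0,0,0],[100,0,0,0,0,0,0],[100,0,0,0,0,0,0],[100,0,0,0,0,0,0],[100,0,0,0,0,0,0],[100,0,0,-0.04,0,0,0],[100,0,0,-0.06,0,0,0],[100,0,0,-0.058,0,0,0]])

```text
clock: 21.32
tool_pos: [0.5262, -0.2155, 0.4016]
eef_rot: [0.997, 0.074, -0.0, -0.0]
contact_force: [0.2, -1.0, -0.5]
opening: 0.999
finger_force: 0.0
```

>>> play_rows(rows=[[100,0.0112,-0.0526,0,0,0,0],[100,0.0112,-0.0526,0,0,0,0],[100,0.0112,-0.0526,0,0,0,0],[100,0.0112,-0.0526,0,0,0,0],[100,0.0112,-0.0526,0,0,0,0],[100,0.0112,-0.0526,0,0,0,0],[100,0.0112,-0.0526,0,0,0,0],[100,0.0112,-0.0526,0,0,0,0]])

```text
clock: 22.32
tool_pos: [0.5526, 0.2155, 0.4]
eef_rot: [0.997, 0.074, -0.0, 0.0]
contact_force: [0.7, 0.2, 0.5]
opening: 1.004
finger_force: 0.0
```

>>> play_rows(rows=[[100,0,0,0,0,0,-10.26],[100,0,0,0,0,0,-10.26],[100,0,0,0,0,0,-10.26],[100,0,0,0,0,0,-10.26],[100,0,0,0,0,0,0],[100,0,0,0,0,0,0]])

```text
clock: 23.08
tool_pos: [0.5528, 0.2137, 0.3999]
eef_rot: [0.909, 0.418, -0.0, 0.0]
contact_force: [1.8, 0.1, -0.1]
opening: 1.002
finger_force: 0.0
```

Run:
```python
from h import *
go((.5526,.2135),.2425,-40.5)
im,cp=look("wrist",["endmill","countersink"],1); cv2.imwrite("pics/w6.png",im[:,:,::-1])
print(proj(cp,[.5526,.2135,.130]),proj(cp,[.5168,.1717,.125]))
im,cp=look("top",["drill"],3);cv2.imwrite("pics/t6.png",im[100:340,340:560,::-1].repeat(2,0).repeat(2,1))
```

```text
pos [0.5528 0.2137 0.3999] shift mm [ -0.2   0.  157.4] turn [ 0.    0.01 -0.14] yhead now -40.64 q7 -1.33
wrist endmill 0.84 [0.5569 0.2211 0.1062] [314. 216.]
wrist countersink 0.85 [0.5229 0.179  0.1028] [316. 275.]
[316.20195285 234.09045235] [316.27186942 295.89049644]
top drill 0.6 [ 0.5272 -0.2093  0.1009] [445. 254.]
top drill 0.6 [0.7162 0.1909 0.0847] [208. 136.]
```

View pics/w6.png

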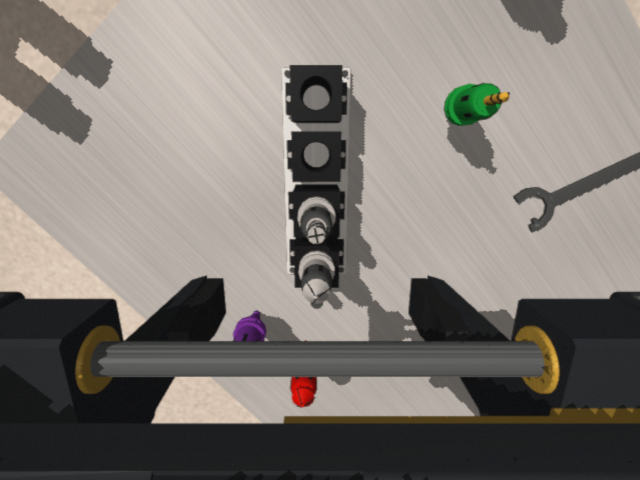

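View pics/t6.png

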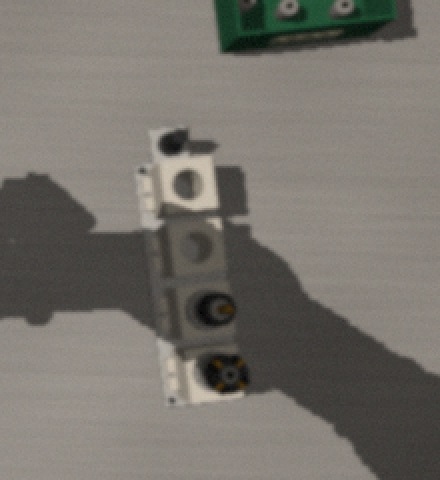

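The endmill's end at (316,234) matches the prediction exactly. The top crop shows the drill upright in pocket 3 and the face mill in pocket 4.

>>> play_rows(rows=[[100,0,0,0.03,0,0,0],[100,0,0,0.045,0,0,0],[100,0,0,0.04,0,0,0],[100,0,0,0.025,0,0,0],[100,0,0,0.012,0,0,0],[100,0,0,0.005,0,0,0],[0,0,0,0,0,0,0],[0,0,0,0,0,0,0]])

```text
clock: 24.32
tool_pos: [0.5532, 0.214, 0.244]
eef_rot: [0.908, 0.419, 0.001, 0.0]
contact_force: [0.8, -0.2, 0.5]
opening: 0.799
finger_force: 0.0
```

>>> play_rows(rows=[[0,0,0,0,0,0,0],[0,0,0,0,0,0,0],[0,0,0,0,0,0,0],[0,0,0,0,0,0,0],[0,0,0,0,0,0,0],[0,0,0,0,0,0,0]])

```text
clock: 25.08
tool_pos: [0.5527, 0.2139, 0.243]
eef_rot: [0.908, 0.419, -0.0, -0.0]
contact_force: [-0.1, 0.0, 1.0]
opening: 0.313
finger_force: 25.0
```

>>> play_rows(rows=[[0,0,0,-0.02,0,0,0],[0,0,0,-0.03,0,0,0],[0,0,0,-0.045,0,0,0],[0,0,0,-0.04,0,0,0],[0,0,0,-0.02,0,0,0],[0,0,0,0,0,0,0]])

```text
clock: 25.82
tool_pos: [0.553, 0.2138, 0.399]
eef_rot: [0.908, 0.419, 0.001, 0.0]
contact_force: [0.2, 0.1, -3.3]
opening: 0.31
finger_force: 25.0
```

>>> play_rows(rows=[[0,-0.0378,0.0368,0,0,0,0],[0,-0.0378,0.0368,0,0,0,0],[0,-0.0378,0.0368,0,0,0,0],[0,-0.0378,0.0368,0,0,0,0],[0,-0.0378,0.0368,0,0,0,0],[0,-0.0378,0.0368,0,0,0,0],[0,-0.0378,0.0368,0,0,0,0],[0,-0.0378,0.0368,0,0,0,0]])

```text
clock: 26.82
tool_pos: [0.5799, -0.2089, 0.3959]
eef_rot: [0.908, 0.419, -0.001, -0.001]
contact_force: [0.9, 0.7, -2.8]
opening: 0.309
finger_force: 25.0
```

>>> play_rows(rows=[[0,0,0,0,0,0,10.25],[0,0,0,0,0,0,10.25],[0,0,0,0,0,0,10.25],[0,0,0,0,0,0,10.25],[0,0,0,0,0,0,0],[0,0,0,0,0,0,0]])

```text
clock: 27.58
tool_pos: [0.5803, -0.2071, 0.3969]
eef_rot: [0.997, 0.076, -0.001, -0.0]
contact_force: [-0.1, -0.0, -2.6]
opening: 0.31
finger_force: 25.0
```

Run:
```python
from h import *
go((.5802,-.2076),.243,98.46)
```

```text
pos [ 0.5803 -0.2071  0.3969] shift mm [1.000e-01 6.000e-01 1.539e+02] turn [-0.04  0.11  0.27] yhead now -81.27 q7 -1.21
```

>>> play_rows(rows=[[0,0.0003,0.0005,0.03,0,0,0],[0,0,0,0.04,0,0,0],[0,0,0,0.03,0,0,0],[0,0,0,0.02,0,0,0],[0,0,0,0.015,0,0,0],[0,0,0,0.01,0,0,0],[0,0,0,0.005,0,0,0],[0,0,0,0.001,0,0,0]])

```text
clock: 28.58
tool_pos: [0.5811, -0.2078, 0.2472]
eef_rot: [0.997, 0.075, 0.0, 0.0]
contact_force: [-0.1, -0.4, -3.4]
opening: 0.308
finger_force: 25.0
```

>>> play_rows(rows=[[0,0,0,0.0015,0,0,0],[0,0,0,0.0015,0,0,0],[0,0,0,0.0015,0,0,0],[0,0,0,0,0,0,0]])

```text
clock: 29.08
tool_pos: [0.5811, -0.2078, 0.243]
eef_rot: [0.997, 0.074, 0.0, 0.0]
contact_force: [-0.9, 0.0, 2.5]
opening: 0.309
finger_force: 25.0
```

>>> play_rows(rows=[[0,0,0,0.0007,0,0,0],[100,0,0,0,0,0,0],[100,0,0,0,0,0,0],[100,0,0,0,0,0,0],[100,0,0,0,0,0,0],[100,0,0,0,0,0,0],[100,0,0,-0.04,0,0,0],[100,0,0,-0.06,0,0,0]])

```text
clock: 30.08
tool_pos: [0.5803, -0.2075, 0.3412]
eef_rot: [0.997, 0.075, -0.002, -0.001]
contact_force: [2.0, -0.3, 1.2]
opening: 0.998
finger_force: 0.0
```

>>> play_rows(rows=[[100,0,0,-0.056,0,0,0],[100,-0.001,-0.055,0,0,0,0],[100,-0.001,-0.055,0,0,0,0],[100,-0.001,-0.055,0,0,0,0],[100,-0.001,-0.055,0,0,0,0],[100,-0.001,-0.055,0,0,0,0],[100,-0.001,-0.055,0,0,0,0],[100,-0.0015,-0.0548,0,0,0,0]])

```text
clock: 31.08
tool_pos: [0.5159, 0.1734, 0.3979]
eef_rot: [0.997, 0.074, 0.0, -0.0]
contact_force: [0.3, 0.5, -0.9]
opening: 1.003
finger_force: 0.0
```

>>> play_rows(rows=[[100,0,0,0,0,0,-10.26],[100,0,0,0,0,0,-10.26],[100,0,0,0,0,0,-10.26],[100,0,0,0,0,0,-10.26],[100,0,0,0,0,0,0],[100,0,0,0,0,0,0]])

```text
clock: 31.82
tool_pos: [0.5164, 0.1716, 0.3978]
eef_rot: [0.909, 0.418, -0.0, 0.0]
contact_force: [-0.4, -0.6, -0.2]
opening: 1.002
finger_force: 0.0
```

Run:
```python
from h import *
go((.5168,.1717),.2425,-40.5)
im,cp=look("wrist",["countersink"],3); cv2.imwrite("pics/w7.png",im[:,:,::-1])
print(proj(cp,[.5168,.1717,.125]))
h=np.radians(-40.5);y=np.array([np.cos(h),np.sin(h)])
for s in(.066,-.066): print("finger back",np.r_[.5168,.1717]+s*y, proj(cp,[*(np.r_[.5168,.1717]+s*y),.077]).round())
```

```text
pos [0.5164 0.1716 0.3978] shift mm [  0.4   0.2 155.3] turn [ 0.01  0.01 -0.1 ] yhead now -40.6 q7 -1.31
wrist countersink 0.97 [0.429  0.0908 0.0635] [303. 324.]
wrist countersink 0.96 [0.4137 0.1585 0.0814] [244. 297.]
wrist countersink 0.78 [0.5213 0.1762 0.1064] [317. 219.]
[316.46318274 232.30265216]
finger back [0.56698679 0.12883643] [389. 218.]
finger back [0.46661321 0.21456357] [244. 218.]
```

View pics/w7.png

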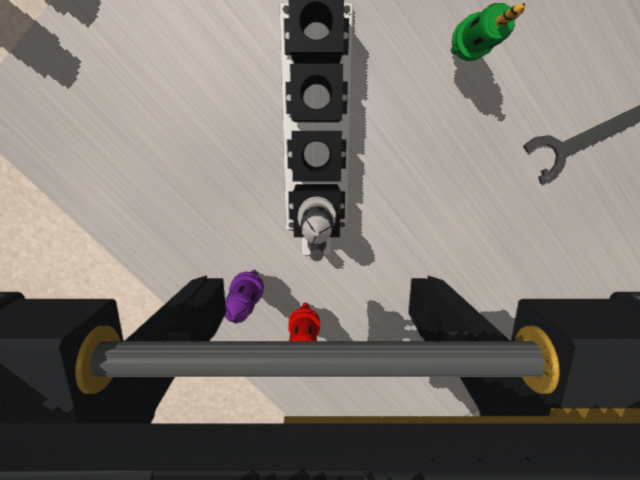

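The countersink's point at (316,232) is as predicted. The purple decoy (244,297) and the red one (303,324) are clear of the fingers and below the gripper body.

>>> play_rows(rows=[[100,0.0004,0.0002,0.03,0,0,0],[100,0,0,0.045,0,0,0],[100,0,0,0.04,0,0,0],[100,0,0,0.025,0,0,0],[100,0,0,0.01,0,0,0],[100,0,0,0.005,0,0,0],[0,0,0,0,0,0,0],[0,0,0,0,0,0,0]])

```text
clock: 32.92
tool_pos: [0.5171, 0.172, 0.2437]
eef_rot: [0.908, 0.419, 0.001, 0.0]
contact_force: [0.7, 0.2, -0.5]
opening: 0.796
finger_force: 0.0
```

>>> play_rows(rows=[[0,0,0,0,0,0,0],[0,0,0,0,0,0,0],[0,0,0,0,0,0,0],[0,0,0,0,0,0,0],[0,0,0,0,0,0,0],[0,0,0,0,0,0,0]])

```text
clock: 33.67
tool_pos: [0.5167, 0.1719, 0.2428]
eef_rot: [0.908, 0.419, -0.0, -0.0]
contact_force: [0.7, -0.6, 1.4]
opening: 0.31
finger_force: 25.0
```

>>> play_rows(rows=[[0,0,0,-0.02,0,0,0],[0,0,0,-0.03,0,0,0],[0,0,0,-0.045,0,0,0],[0,0,0,-0.04,0,0,0],[0,0,0,-0.02,0,0,0],[0,0,0,0,0,0,0]])

```text
clock: 34.42
tool_pos: [0.517, 0.1719, 0.3988]
eef_rot: [0.908, 0.419, 0.001, 0.0]
contact_force: [-0.7, 0.3, -2.2]
opening: 0.308
finger_force: 25.0
```

>>> play_rows(rows=[[0,-0.0257,0.0414,0,0,0,0],[0,-0.0257,0.0414,0,0,0,0],[0,-0.0257,0.0414,0,0,0,0],[0,-0.0257,0.0414,0,0,0,0],[0,-0.0257,0.0414,0,0,0,0],[0,-0.0257,0.0414,0,0,0,0],[0,-0.0257,0.0414,0,0,0,0],[0,-0.0257,0.0414,0,0,0,0]])

```text
clock: 35.42
tool_pos: [0.6354, -0.2009, 0.3954]
eef_rot: [0.908, 0.419, -0.001, -0.001]
contact_force: [0.4, 0.5, -2.4]
opening: 0.311
finger_force: 25.0
```

>>> play_rows(rows=[[0,0,0,0,0,0,10.25],[0,0,0,0,0,0,10.25],[0,0,0,0,0,0,10.25],[0,0,0,0,0,0,10.25],[0,0,0,0,0,0,0],[0,0,0,0,0,0,0]])

```text
clock: 36.17
tool_pos: [0.6354, -0.1992, 0.3966]
eef_rot: [0.997, 0.076, -0.001, -0.0]
contact_force: [-0.2, -0.3, -1.6]
opening: 0.312
finger_force: 25.0
```

Run:
```python
from h import *
go((.6346,-.1995),.2428,98.46)
```

```text
pos [ 0.6354 -0.1992  0.3966] shift mm [ -0.5   0.2 153.8] turn [-0.04  0.12  0.3 ] yhead now -81.24 q7 -1.24
```

>>> play_rows(rows=[[0,-0.0005,0.0002,0.03,0,0,0],[0,0,0,0.04,0,0,0],[0,0,0,0.03,0,0,0],[0,0,0,0.02,0,0,0],[0,0,0,0.015,0,0,0],[0,0,0,0.01,0,0,0],[0,0,0,0.005,0,0,0],[0,0,0,0.001,0,0,0]])

```text
clock: 37.17
tool_pos: [0.6354, -0.1997, 0.2471]
eef_rot: [0.997, 0.075, 0.0, 0.0]
contact_force: [-0.9, 0.0, -1.8]
opening: 0.311
finger_force: 25.0
```

>>> play_rows(rows=[[0,0,0,0.0015,0,0,0],[0,0,0,0.0015,0,0,0],[0,0,0,0.0015,0,0,0],[0,0,0,0,0,0,0]])

```text
clock: 37.67
tool_pos: [0.6353, -0.1997, 0.2429]
eef_rot: [0.997, 0.075, 0.0, 0.0]
contact_force: [-0.9, -0.4, 2.3]
opening: 0.309
finger_force: 25.0
```

Seated. Release, rise, back off and check.

>>> play_rows(rows=[[0,0,0,0.0007,0,0,0],[100,0,0,0,0,0,0],[100,0,0,0,0,0,0],[100,0,0,0,0,0,0],[100,0,0,0,0,0,0],[100,0,0,0,0,0,0],[100,0,0,-0.04,0,0,0],[100,0,0,-0.06,0,0,0]])

```text
clock: 38.67
tool_pos: [0.6345, -0.1994, 0.3408]
eef_rot: [0.997, 0.075, -0.002, -0.001]
contact_force: [1.4, 0.2, 0.4]
opening: 1.002
finger_force: 0.0
```

>>> play_rows(rows=[[100,0,0,-0.056,0,0,0],[100,-0.045,0,0,0,0,0],[100,-0.045,0,0,0,0,0],[100,0,0,0,0,0,0],[100,0,0,0,0,0,0],[100,0,0,0,0,0,0]])

```text
clock: 39.42
tool_pos: [0.5475, -0.2125, 0.3976]
eef_rot: [0.997, 0.075, 0.001, -0.0]
contact_force: [-1.0, 1.1, 1.0]
opening: 0.998
finger_force: 0.0
```

Run:
```python
from h import *
im,cp=look("wrist",["countersink","endmill","drill","facemill"],1); cv2.imwrite("pics/w8.png",im[:,:,::-1])
for p,s in zip([(.6346,-.1995),(.5802,-.2076),(.5258,-.2157),(.4714,-.2238)],(.125,.130,.136,.110)): print(proj(cp,[*p,s]).round(1))
print(status.get_state()["tool_pos"])
```

```text
wrist countersink 0.92 [ 0.6343 -0.1998  0.1187] [316. 115.]
wrist endmill 0.97 [ 0.5848 -0.2047  0.1074] [313. 182.]
wrist drill 0.95 [ 0.533  -0.2153  0.1027] [317. 243.]
wrist facemill 0.72 [ 0.4814 -0.2223  0.1111] [316. 303.]
[316.1 114.1]
[315.9 192.8]
[315.6 265.4]
[315.6 312.6]
[ 0.54663023 -0.21289602  0.39740514]
```

View pics/w8.png

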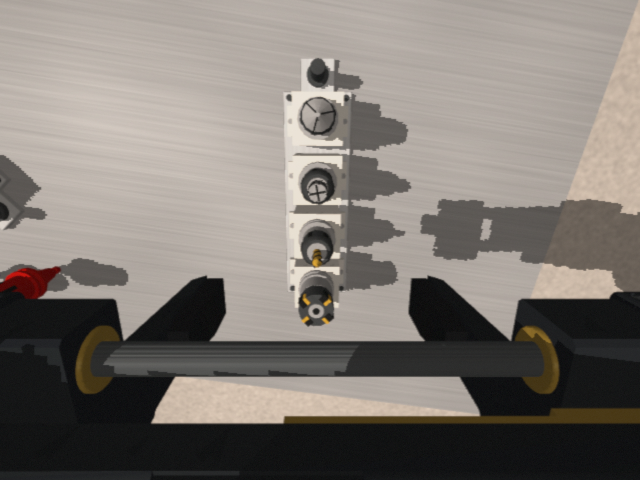

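All four stand upright in the order countersink (318,115), endmill (318,190), drill (317,262), facemill (317,311), counted from the pin at (318,72). Each is where predicted, so I'm handing in.

```bash
python3 -c "
from plant import r
print(r.finish_job())"
```

```text
the job is handed in; nothing more can be done
None
```

All four tools stand upright in the inspection rack in magazine order from the pin (countersink, endmill, drill, facemill), and the job was handed in at about 39 s; no verdict came back.

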